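Prop up a computer's cooling module with a pry bar and a shim

ROBOT

A 6-joint arm with a two-finger parallel gripper is mounted at the origin on the work surface. World frame = base frame: x ahead of the robot, y to its left, z up, the work surface at z = 0. Lengths are in m, angles in rad, forces in N, time in s.
With the tool pointing down it reaches from about 0.3 to 0.775 m from the base axis. Payload 14.6 kg.
Tool frame: the origin (TCP) lies on the mounting face of the last link; the fingertips stand 173 mm ahead of it and the grasp point (between the pads) lies 155 mm ahead of it; z points along the fingers, y is the line along which they close (so a half turn about z gives the same grasp; the last joint's range is limited). The gripper opens to 85 mm and grips with 20 to 120 N. Pads are 22 mm wide; open, the fingers measure 114 mm over their backs; the gripper's body (76 mm by 85 mm) begins 54 mm behind the grasp point. The pads swing forward as they close: fully open they stand 13 mm farther back than shut.
Start: joints at [-1.272, 0.3, 1.521, -0, 1.321, -0.067], TCP at [0.197, -0.514, 0.405] pointing down, gripper open.
Joint ranges: [-3.03, 3.03], [-0.79, 2.21], [0.23, 2.52], [-1.04, 4.18], [0, 3.07], [-2.55, 2.55]. Speed limits (rad/s): [2.22, 2.22, 2.57, 3.14, 3.14, 3.14].

INTERFACE

Orientations are given as a 3x3 rotation matrix whose columns are the frame's x, y, z axes.
In Python, from workcell import sense, snapshot, camera_params, close_job gives the robot as it stands. The module is installed in compiled form; this text tells all that it offers.
- The arm moves only by the tool send_rows, never from a script. Its argument "steps" is a list that holds one entry, the list of rows, each a list of 7 numbers: the closure, from 0 (fully open) to 1 (shut), then the shift along the tool's x, y, z in m, then the turn, a rotation vector about the tool's x, y, z in degrees. In form: [[[jaw, x, y, z, ax, ay, az], ...]]. A call has exactly 10 rows; each row shifts and turns the commanded pose from where the row before left it, along the tool's axes as they then stand; what a row does not reach is not made up. A row lasts 1/10 s, in which the tool goes at most 50 mm and 8.59 degrees, less where a joint would pass 70% of its speed; a pose out of reach is approached as far as the arm can. A call is refused whole if a number of a shift passes 0.05 or a number of a turn 8.59, either way. A call with a gripper value outside its range is refused whole. The fingers move at their own pace and stop on an object; the grip force is fixed at half the most. Time passes only in rows, so rows that do not move let the fingers close, or fill a call up. It gives the time, the measured TCP pose, the force, the opening and the grip force at its end, in the units of the state.
- sense(): the state, without advancing time (a new reading comes with each control period).
- snapshot(name): name is "scene" or "top"; returns (picture, depth): 400x640x3 uint8, red, green, blue; 400x640 float32, m along the optical axis (not along the pixel's ray), 0 where there is no reading.
- camera_params(name): a dict with "fx", "fy", "cx", "cy" (pixels), "camera_from_world" (4x4, takes a point from world to camera coordinates). Camera axes: x right, y down, z forward; pixel columns grow to the right and rows downward; lengths in m; the calibration is good to about 2 mm. A picture is of the moment at which its call begins. camera_params takes no time and is no camera call.
- close_job(): hands the job in; it is judged then, once.
The state is a dict: "clock": time; "qpos": joint angles; "qd": joint speeds; "tau": joint torques, N m; "tool_pos": TCP position; "tcp_rot": TCP orientation; "ft_force": force on the tool from outside, world axes, zero at the start; "torque": the same for the moment, N m; "grip_width": opening from 0.0 (shut) to 1.0 (fully open); "gripper_force": force on a finger pad.
Only numpy, scipy, OpenCV 4.12 (cv2) and the standard library are available. Lean on these libraries where they do the work, as an engineer would, in place of code of your own. Each camera call takes 0.05 s, during which the arm holds its last target. There are 200 camera calls.

TASK

With the pry bar over the fulcrum block, lever up the front edge of the computer's heavy hinged cooling module, leave the bar holding it up, and slip the wooden shim, lying as it lies now, straight in beside the bar until about a third of its length is under the module. Then use the bar to let the module down gently onto the shim without dropping it, draw the bar out and lay it flat, underside down, on the bench clear of the computer and the fulcrum block. Leave the parts tray and the cup alone.

Things in the scene. Friction and masses are not known exactly. Their poses are not given: they have to be found in the camera images.
- frame: Opened computer's low aluminium frame, fixed to the bench. Origin on the bench straight below the middle of the closed module's front edge; +x points out from the module towards the fulcrum block, y along the edge, z up. Side rails 30 mm high, 8 mm thick at y = +-109 mm, x from -195 to +5 mm. The front is open: under the closed module is a gap 22 mm high over bare bench.
- module (a joint): Hinge angle of the swing-up cooling module (dark steel plate with aluminium fins, 150 mm deep, 200 wide, 30 thick, 0.75 to 1.05 kg), rad: 0 closed and level, grows as the front edge rises (0.1 = 15 mm). Stiff hinge along its rear lower edge (frame x = -150 mm, 22 mm up). Raising the edge takes 6 to 9 N; friction carries part of the weight, so 1 to 3 N keeps it up. On the shim: about 0.10 to 0.14.
- module_edge (a point): Middle of the module's lower front edge (moves with it), 22 mm above the bench when closed.
- fulcrum: Steel fulcrum block, fixed: a 34 x 52 mm foot, a 16 mm thick rod along y on top, between two cheeks 46 mm high with 40 mm free between them. Origin on the bench under its middle, axes as the frame's. The rod's axis is 24 mm and its top 32 mm above the bench. It stands 40 mm in front of the module's front edge, up to 50 mm to either side of the frame's middle.
- bar: Loose straight pry bar, 200 mm long, 24 wide, 0.35 kg: steel blade 5 mm thick for 100 mm from the tip, then a black handle 28 mm high for 100 mm; underside flat and flush all along. Origin at mid-length on the underside; +x to the handle's end, z up from the underside. Its own weight keeps the levered-up module up when the handle is let go near the bench, but cannot raise it.
- bar_tip (a point): Underside of the bar at the blade's tip, 100 mm from the bar's origin. To enter the gap over the rod the bar must slope down to its tip by 25 to 32 degrees, kept 3 mm off the rod, the tip going about 15 mm in behind the module's front edge; then, with the handle pressed down to a slope of 12 degrees the other way, its end nearly on the bench, the edge is some 30 mm higher.
- bar_grip (a point): Middle of the bar's handle: 50 mm from the handle's end, 150 mm from the tip, 14 mm above the underside.
- shim: Loose plain wooden block, 120 mm long (x), 30 mm wide (y), 34 mm high (z), 0.12 kg. Origin at the centre of its underside. Either end may go in first.
- parts_tray: Blue divided parts tray 90 x 140 x 30 mm, to be left alone. Origin under its centre.
- pen_cup: White cup 90 mm high, 72 mm wide, to be left alone. Origin under its centre.
Mind the look-alikes: they are no part of the job. There is more than one size of the shim; the job needs the middle-sized.

How it is judged:
By the outcome, as a careful person would: the job done as asked, in the order asked, and still so for the second after the job is handed in, with the robot touching nothing.
It also fails if it takes over 72 s, if anything falls off the work surface, if the arm or the gripper's body presses on something with over 40 N, if the wrist force passes 120 N, or if a joint passes its speed limit or range.

## Working session

There is one attempt and no reset: what is moved stays moved. The work goes in short steps, Python scripts to look and compute and a tool call to move; the robot and the scene stay as the last step left them, time stands still between calls to the robot, and variables do not carry over. Pictures are saved under pics/ and viewed, at most 10 in all, crops included, and the job is handed in when it is done.

Besides the shell and the picture viewer there is one more tool, called after "Emit:" as a command line: name --argument value ..., lists and objects as JSON in quotes. send_rows: Moves the arm, as the interface text tells. Its arguments: {"type":"object","properties":{"steps":{"type":"array","items":{"type":"array","items":{"type":"array","items":{"type":"number"}}}}},"required":["steps"]}

```bash
mkdir -p pics
cat > h.py <<'E'
import numpy as np, cv2
from workcell import sense, snapshot, camera_params, close_job
def snap(n):
    p,d=snapshot(n); np.savez('%s.npz'%n,p=p,d=d); return p,d
def cam(n):
    c=camera_params(n); T=np.array(c["camera_from_world"]); return c,np.linalg.inv(T)
def cloud(n,d):
    c,Ti=cam(n); v,u=np.mgrid[:400,:640]
    P=np.stack([(u-c["cx"])/c["fx"]*d,(v-c["cy"])/c["fy"]*d,d,np.ones_like(d)],-1)
    W=(P@Ti.T)[...,:3]; W[d==0]=np.nan; return W
def ray(n,uv,z):
    c,Ti=cam(n); o=Ti[:3,3]; r=Ti[:3,:3]@np.array([(uv[0]-c["cx"])/c["fx"],(uv[1]-c["cy"])/c["fy"],1.])
    return o+r*(z-o[2])/r[2]
E
python3 - <<'E'
from h import *
for n in("scene","top"):
    p,d=snap(n); cv2.imwrite(f'pics/{n}0.png',p[...,::-1]); c,Ti=cam(n); print(n,c["fx"],Ti.round(3).tolist(),(d==0).mean())
s=sense();print(s)
E
```

```text
scene 423.81519425420424 [[0.599, 0.541, -0.591, 1.2], [0.801, -0.397, 0.449, -0.529], [0.008, -0.742, -0.671, 0.886], [0.0, 0.0, 0.0, 1.0]] 0.00392578125
top 443.53453249777044 [[0.026, -0.997, 0.073, 0.332], [-1.0, -0.026, -0.003, 0.075], [0.005, -0.073, -0.997, 1.484], [0.0, 0.0, 0.0, 1.0]] 0.00407421875
{'clock': 0.1, 'qpos': array([-1.27159578e+00,  3.00425177e-01,  1.52152875e+00,  6.97286544e-06,
        1.32069888e+00, -6.65948886e-02]), 'qd': array([-1.38870275e-03, -6.38896032e-04, -5.19729069e-04,  9.39413928e-05,
        4.37423058e-04, -1.79144386e-03]), 'tau': array([ 1.29397082e-03, -5.44376814e+01, -3.62372732e+01, -9.89213686e-05,
        2.97910454e-03,  3.56251587e-05]), 'tool_pos': array([ 0.19672239, -0.51358352,  0.40416854]), 'tcp_rot': array([[ 9.33840167e-01,  3.57690438e-01, -3.06032035e-04],
       [ 3.57690561e-01, -9.33839618e-01,  1.01504748e-03],
       [ 7.72879409e-05, -1.05735688e-03, -9.99999438e-01]]), 'ft_force': array([ 0.03633307,  0.06287971, -0.17254534]), 'torque': array([-0.03927741, -0.01590792, -0.05152959]), 'gripper_force': 0.0, 'grip_width': 1.0047382870093413}
```

View pics/scene0.png

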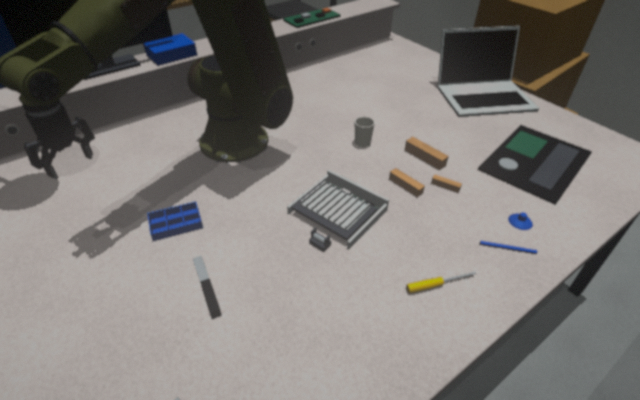

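View pics/top0.png

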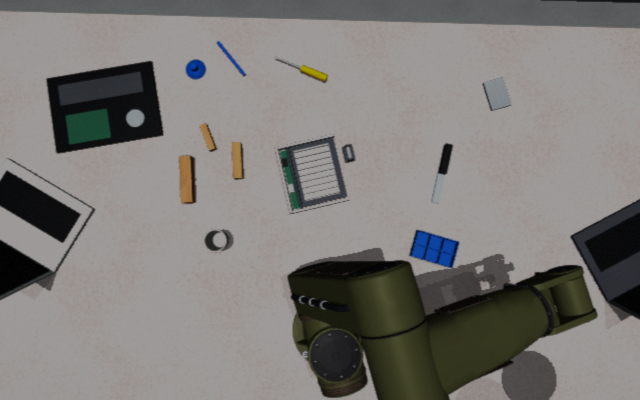

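The scene view shows the fulcrum at (320,239), the frame and module at (338,207), the bar at (206,287), the tray at (175,220) and the cup at (363,131).

Orange blocks in the top view are large (187,178), middle (237,160) and small (208,137). In the scene view they are (426,150), (407,180) and (446,183). The one at top (237,160) fits as middle-sized. Next I'll measure the blocks and confirm in one crop.

```bash
cat > m.py <<'E'
from h import *
D={n:np.load(n+'.npz') for n in("scene","top")}
def rect(n,mask,z,lab,amin=25):
    cs,_=cv2.findContours(mask.astype(np.uint8),cv2.RETR_EXTERNAL,cv2.CHAIN_APPROX_NONE)
    W=cloud(n,D[n]['d'])
    for c in cs:
        if cv2.contourArea(c)<amin: continue
        pts=np.array([ray(n,q[0],z)[:2] for q in c],np.float32)
        r=cv2.minAreaRect(pts*1000); m=np.zeros((400,640),np.uint8); cv2.drawContours(m,[c],-1,1,-1)
        print(n,lab,'px',c.mean(0)[0].round(),'ctr',np.round(r[0],1),'size',np.round(r[1],1),'ang',round(r[2],1),'z pct',np.nanpercentile(W[m>0][:,2],[10,50,90]).round(4))
E
python3 - <<'E'
from m import *
for n in D:
    p=D[n]['p']; h=cv2.cvtColor(p,cv2.COLOR_RGB2HSV)
    roi=np.zeros((400,640),bool)
    if n=='top': roi[110:215,165:260]=1
    else: roi[130:200,380:470]=1
    rect(n,roi&(h[...,1]>110)&(h[...,0]>5)&(h[...,0]<22)&(h[...,2]>70),0.034,'orange')
W=cloud('top',D['top']['d']); Ws=cloud('scene',D['scene']['d'])
for n,Wn,(r0,r1,c0,c1) in(('top',W,(140,206,428,458)),('scene',Ws,(250,325,185,228)),('top',W,(140,168,338,360)),('scene',Ws,(225,255,305,335)),('top',W,(130,218,270,352)),('scene',Ws,(170,245,285,392))):
    m=np.zeros((400,640),bool); m[r0:r1,c0:c1]=1
    for z0 in(.004,.012,.02,.04):
        q=m&(Wn[...,2]>z0)
        X=Wn[q]
        if len(X)>5:
            r=cv2.minAreaRect((X[:,:2]*1000).astype(np.float32)); print(n,(r0,c0),z0,len(X),np.round(r[0],1),np.round(r[1],1),round(r[2],1),np.percentile(X[:,2],[5,50,95]).round(4))
p=D['top']['p']; s=D['scene']['p']
a=cv2.resize(p[125:220,160:460],None,fx=2.6,fy=2.6,interpolation=2); b=cv2.resize(s[125:255,280:480],None,fx=2.6,fy=2.6,interpolation=2)
o=np.zeros((a.shape[0]+b.shape[0],max(a.shape[1],b.shape[1]),3),np.uint8); o[:a.shape[0],:a.shape[1]]=a; o[a.shape[0]:,:b.shape[1]]=b
cv2.imwrite('pics/crop1.png',o[...,::-1]); print(o.shape)
E
```

```text
scene orange px [446. 181.] ctr [627.3 410.9] size [79.9 14.5] ang 23.2 z pct [0.0261 0.0281 0.0305]
scene orange px [407. 179.] ctr [546.4 317.3] size [112.3  23.6] ang 5.1 z pct [0.0341 0.0366 0.0386]
scene orange px [427. 149.] ctr [470.6 490.7] size [147.   29.4] ang 5.2 z pct [0.0435 0.0462 0.0485]
top orange px [186. 179.] ctr [475.5 486.9] size [153.2  37.2] ang 5.0 z pct [0.0399 0.0436 0.0474]
top orange px [237. 160.] ctr [541.3 321.4] size [116.7  29.5] ang 5.0 z pct [0.0293 0.0332 0.0375]
top orange px [207. 137.] ctr [617.8 421.6] size [89.2 21.5] ang 22.6 z pct [0.021  0.0252 0.0292]
top (140, 428) 0.004 448 [ 522.8 -364.9] [220.   95.7] 1.2 [0.0044 0.0203 0.0305]
top (140, 428) 0.012 248 [ 520.9 -362.2] [ 25.1 198.7] 78.4 [0.0158 0.0263 0.0315]
top (140, 428) 0.02 225 [ 568.6 -372. ] [ 25.1 101.3] 78.4 [0.0211 0.0265 0.0315]
scene (250, 185) 0.004 959 [ 515.4 -364.7] [110.6 240. ] 62.3 [0.0042 0.0079 0.0318]
scene (250, 185) 0.012 397 [ 569.9 -374.1] [ 24.1 101.8] 78.6 [0.0195 0.0298 0.0324]
scene (250, 185) 0.02 374 [ 569.7 -374. ] [ 24.1 101.4] 78.6 [0.026  0.0299 0.0
[... 612 characters left out ...]
14.1 [0.0404 0.0464 0.0496]
top (130, 270) 0.004 4081 [508.4  77.6] [293.8 273.1] 1.5 [0.0055 0.036  0.0505]
top (130, 270) 0.012 3605 [524.6  51.5] [252.2 248.6] 14.7 [0.0235 0.0374 0.0508]
top (130, 270) 0.02 3515 [511.7  50.1] [226.5 244.7] 14.7 [0.0255 0.0376 0.0509]
top (130, 270) 0.04 1260 [512.   51.7] [222.9 241.8] 14.6 [0.0404 0.0442 0.0536]
scene (170, 285) 0.004 4960 [494.3  90. ] [346.5 350.5] 54.1 [0.0045 0.0363 0.0529]
scene (170, 285) 0.012 4081 [496.1 109.1] [230.1 386.1] 15.0 [0.0188 0.0394 0.0533]
scene (170, 285) 0.02 3843 [496.1 109.1] [230.1 386. ] 15.0 [0.0246 0.0403 0.0534]
scene (170, 285) 0.04 1960 [508.   50.1] [225.  248.3] 13.1 [0.0407 0.0453 0.0544]
(585, 780, 3)
```

View pics/crop1.png

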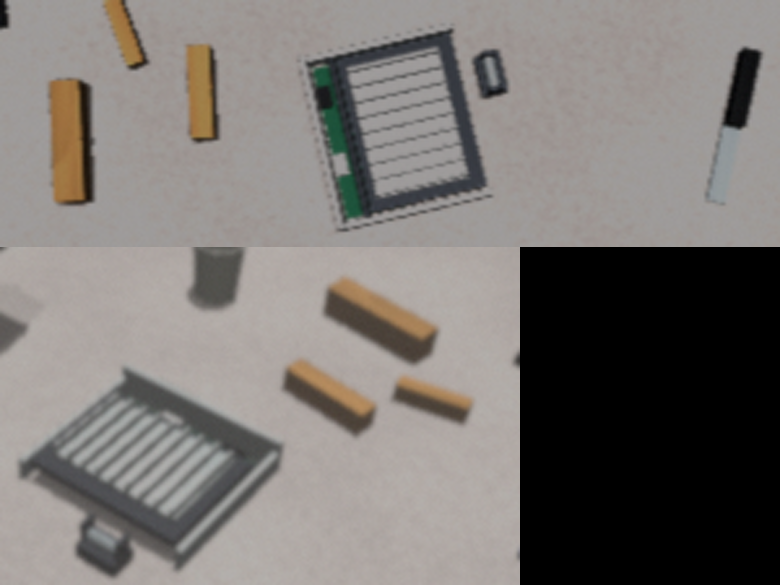

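The crop confirms it: the middle block measures about 116×29 mm and 34 mm high, at top (237,160) and scene (407,180). The others are about 150 and 85 mm long. The bar lies with its handle at top (446,158) and its tip at (436,202). Next I refine the frame and fulcrum.

Run:
```python
from m import *
for n,(r0,r1,c0,c1) in (('top',(128,220,268,362)),('scene',(165,260,280,395))):
    W=cloud(n,D[n]['d'])[r0:r1,c0:c1].reshape(-1,3); W=W[np.isfinite(W[:,2])]
    if n=='top': W[:,2]+=.001
    th=np.radians(-75.3); ex=np.array([np.cos(th),np.sin(th)]); ey=np.array([-ex[1],ex[0]])
    o=np.array([.56,.005]); X=(W[:,:2]-o)@ex; Y=(W[:,:2]-o)@ey
    # front edge: module body z>.035, per y-bin max X
    xs=[];ys=[]
    b=(W[:,2]>.030)&(X<.022)&(X>-.25)
    yb=np.arange(np.percentile(Y[b],1),np.percentile(Y[b],99),.008)
    for y in yb:
        q=b&(abs(Y-y)<.004)
        if q.sum()>3: xs.append(X[q].max()); ys.append(y)
    A=np.polyfit(ys,xs,1); r=np.array(xs)-np.polyval(A,ys); k=abs(r)<.006; A=np.polyfit(np.array(ys)[k],np.array(xs)[k],1)
    print(n,'front X(y)=',A.round(4),'n',k.sum(),len(k),(np.array(xs)*1000).round(0))
    # side extents
    for z0 in(.022,.035,.047):
        for lo,hi in((-.19,-.12),(-.12,-.06),(-.06,-.01)):
            q=(W[:,2]>z0)&(X>lo)&(X<hi); print(' z>',z0,(lo,hi),'Y',np.percentile(Y[q],[.5,99.5]).round(4))
    q=(W[:,2]>.022)&(abs(Y)<.2)&(X<.03); print(' Xmin',np.percentile(X[q],.3).round(4))
    f=(W[:,2]>.026)&(X>.018)&(X<.09)&(abs(Y)<.1)
    r=cv2.minAreaRect((W[f][:,:2]*1000).astype(np.float32)); print(' fulcrum',np.round(r[0],1),np.round(r[1],1),round(r[2],1),'X',X[f].min().round(4),X[f].max().round(4),'Y',Y[f].min().round(4),Y[f].max().round(4))
    p=D[n]['p'];
a=cv2.resize(D['top']['p'][125:215,270:365],None,fx=6,fy=6,interpolation=2)
cv2.imwrite('pics/crop2.png',a[...,::-1])
```

```text
top front X(y)= [-0.0032  0.0157] n 28 28 [20. 15. 16. 16. 14. 17. 15. 16. 16. 16. 16. 16. 16. 14. 16. 15. 17. 15.
 17. 16. 17. 16. 15. 16. 16. 14. 15. 18.]
 z> 0.022 (-0.19, -0.12) Y [-0.1479  0.0769]
 z> 0.022 (-0.12, -0.06) Y [-0.1477  0.0761]
 z> 0.022 (-0.06, -0.01) Y [-0.1477  0.0763]
 z> 0.035 (-0.19, -0.12) Y [-0.1475  0.0757]
 z> 0.035 (-0.12, -0.06) Y [-0.1461  0.0629]
 z> 0.035 (-0.06, -0.01) Y [-0.1349  0.0629]
 z> 0.047 (-0.19, -0.12) Y [-0.1448  0.0716]
 z> 0.047 (-0.12, -0.06) Y [-0.1173  0.0464]
 z> 0.047 (-0.06, -0.01) Y [-0.1171  0.0469]
 Xmin -0.1777
 fulcrum [600.3 -33.8] [106.   29.8] 31.1 X 0.0185 0.0662 Y -0.0225 0.0758
scene front X(y)= [0.0007 0.019 ] n 28 28 [20. 22. 18. 18. 18. 18. 19. 18. 19. 20. 19. 18. 17. 19. 19. 19. 19. 19.
 18. 19. 17. 18. 20. 19. 18. 19. 21. 20.]
 z> 0.022 (-0.19, -0.12) Y [-0.1475  0.0782]
 z> 0.022 (-0.12, -0.06) Y [-0.1473  0.0783]
 z> 0.022 (-0.06, -0.01) Y [-0.1462  0.078 ]
 z> 0.035 (-0.19, -0.12) Y [-0.1469  0.0773]
 z> 0.035 (-0.12, -0.06) Y [-0.134   0.0643]
 z> 0.035 (-0.06, -0.01) Y [-0.1331  0.0643]
 z> 0.047 (-0.19, -0.12) Y [-0.1453  0.0751]
 z> 0.047 (-0.12, -0.06) Y [-0.1167  0.0478]
 z> 0.047 (-0.06, -0.01) Y [-0.1184  0.0476]
 Xmin -0.3087
 fulcrum [560.8 -43.4] [176.9  58. ] 14.5 X 0.018 0.076 Y -0.0998 0.0771
```

Emit:
send_rows --steps '[[[0,0.05,0,0,0,0,-8.5],[0,0.05,0,0,0,0,-8.5],[0,0.05,0,0,0,0,-8.5],[0,0.05,0,0,0,0,-8.5],[0,0.05,0,0,0,0,-8.5],[0,0,0,0,0,0,-8.5],[0,0,0,0,0,0,-8.5],[0,0,0,0,0,0,-8.5],[0,0,0,0,0,0,-8.5],[0,0,0,0,0,0,-8.5]]]'

```text
clock: 1.1
tool_pos: [0.3896, -0.3631, 0.4044]
tcp_rot: [[-0.281, 0.96, -0.0], [0.96, 0.281, 0.0], [0.001, -0.0, -1.0]]
ft_force: [-0.6, 0.9, -0.2]
grip_width: 1.003
gripper_force: 0.0
```

View pics/crop2.png

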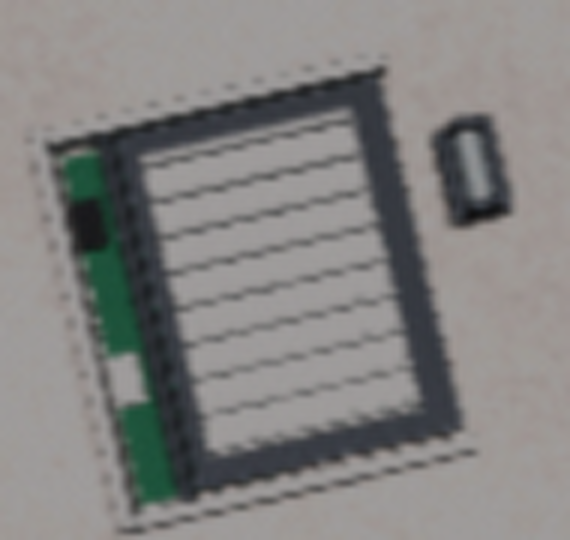

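The crop shows the fulcrum at top pixel about (348.4,152.9), the module's front edge square to yaw −75.3°, and the frame otherwise clear.

```bash
cat >> h.py <<'E'
th=np.radians(-75.3); ex=np.array([np.cos(th),np.sin(th)]); ey=np.array([-ex[1],ex[0]]); FO=np.array([.5304,-.0208])
def toF(p): p=np.asarray(p)[...,:2]-FO; return np.stack([p@ex,p@ey],-1)
def toW(x,y): return FO+x*ex+y*ey
E
python3 - <<'E'
from m import *
from h import *
print('top ray',toF(ray('top',(348.4,152.9),.043)).round(4))
for n,(r0,r1,c0,c1) in (('top',(142,165,341,358)),('scene',(226,252,307,333))):
    W=cloud(n,D[n]['d'])[r0:r1,c0:c1].reshape(-1,3); F=toF(W)
    for z0 in(.012,.022,.038):
        q=(W[:,2]>z0)&(F[:,0]>.014)
        print(n,z0,q.sum(),'x',F[q,0].min().round(4),F[q,0].max().round(4),'y',F[q,1].min().round(4),F[q,1].max().round(4), np.percentile(W[q,2],98).round(3))
# bar in detail from scene/top colour: handle dark
for n,(r0,r1,c0,c1) in (('top',(138,206,428,458)),('scene',(250,325,185,228))):
    W=cloud(n,D[n]['d']); m=np.zeros((400,640),bool); m[r0:r1,c0:c1]=1
    X=W[m&(W[...,2]>.02)]; r=cv2.minAreaRect((X[:,:2]*1000).astype(np.float32)); print(n,np.round(r[0],1))
print(sense()['qpos'])
E
```

```text
top ray [0.0345 0.036 ]
top 0.012 163 x 0.0218 0.0563 y 0.0127 0.0649 0.047
top 0.022 106 x 0.0218 0.0542 y 0.0127 0.0649 0.049
top 0.038 26 x 0.0295 0.0487 y 0.0127 0.0649 0.051
scene 0.012 276 x 0.022 0.0587 y 0.0121 0.0673 0.049
scene 0.022 197 x 0.0252 0.0585 y 0.0121 0.0673 0.049
scene 0.038 56 x 0.0294 0.0517 y 0.0121 0.0665 0.05
top [ 568.6 -372. ]
scene [ 569.7 -374. ]
[-8.19048429e-01  2.61439534e-01  1.57091337e+00 -5.47470324e-06
  1.30987991e+00 -1.10390888e+00]
```

Emit:
send_rows --steps '[[[0,0,0.05,0.04,0,0,-8.5],[0,0,0.05,0.04,0,0,-8.5],[0,0,0.04,0.02,0,0,-8.5],[0,0,0,0,0,0,-8.5],[0,0,0,0,0,0,-8.5],[0,0,0,0,0,0,-8.5],[0,0,0,0,0,0,-8.5],[0,0,0,0,0,0,-2.5],[0,0,0,0,0,0,0],[0,0,0,0,0,0,0]]]'

```text
clock: 2.1
tool_pos: [0.4961, -0.3145, 0.322]
tcp_rot: [[-0.978, 0.21, -0.0], [0.21, 0.978, 0.0], [0.0, 0.0, -1.0]]
ft_force: [-0.3, 0.3, -0.7]
grip_width: 0.998
gripper_force: 0.0
```

Fulcrum centre in the frame is about (40, 39) mm, so the shim goes on the −y side. Now I grasp the bar.

Emit:
send_rows --steps '[[[0,-0.03,-0.015,0.02,0,0,-0.5],[0,-0.03,-0.015,0.03,0,0,0],[0,-0.0237,-0.0119,0.03,0,0,0],[0,0,0,0.03,0,0,0],[0,0,0,0.025,0,0,0],[0,0,0,0.01,0,0,0],[0,0,0,0,0,0,0],[1,0,0,0,0,0,0],[1,0,0,0,0,0,0],[1,0,0,0,0,0,0]]]'

```text
clock: 3.1
tool_pos: [0.5698, -0.3727, 0.1787]
tcp_rot: [[-0.98, 0.2, 0.002], [0.2, 0.98, -0.001], [-0.002, -0.001, -1.0]]
ft_force: [-0.1, 0.7, -0.1]
grip_width: 0.514
gripper_force: 0.0
```

Emit:
send_rows --steps '[[[1,0,0,0,0,0,0],[1,0,0,0,0,0,0],[1,0,0,0,0,0,0],[1,0,0,-0.01,0,0,0],[1,0,0,-0.04,0,0,0],[1,0,0,-0.04,0,0,0],[1,0,0,-0.04,0,0,0],[1,0,0,-0.02,0,0,0],[1,0,0,0,0,0,0],[1,0,0,0,0,0,0]]]'

```text
clock: 4.1
tool_pos: [0.5694, -0.3724, 0.3262]
tcp_rot: [[-0.98, 0.2, -0.001], [0.2, 0.98, 0.001], [0.001, 0.001, -1.0]]
ft_force: [-0.0, 0.8, -4.1]
grip_width: 0.266
gripper_force: 59.9
```

```bash
cat > plan.py <<'E'
from h import *
from scipy.spatial.transform import Rotation as R, Slerp
YB=.039; H=.1775; L=.150   # bar line y in frame; underside and tip from TCP
E3=lambda v,z: np.array([v[0],v[1],z])
def barpose(slope,xt,zt,y=YB,dyaw=0,H=H,L=L):
    "slope>0: down to tip. returns TCP pos, rot"
    a=np.radians(slope); yw=np.radians(dyaw); f=np.cos(yw)*ex+np.sin(yw)*ey
    bx=np.cos(a)*E3(f,0)+np.array([0,0,np.sin(a)]); by=E3([-f[1],f[0]],0); bz=np.cross(bx,by)
    return E3(toW(xt,y),zt)+L*bx+H*bz, np.c_[-bx,by,-bz]
def rows(p0,R0,seq,jaw,t=1):
    "seq: list of (p,R,n rows)"
    for p,Rt,n in seq:
        a=R.from_matrix(R0); b=R.from_matrix(Rt); d=(a.inv()*b).as_rotvec()/n; pr=p0; ra=a
        for i in range(n):
            pn=p0+(p-p0)*(i+1)/n
            s=ra.inv().apply(pn-pr); print([jaw]+[round(float(v),4) for v in s]+[round(float(v),2) for v in np.degrees(d)],end=', ')
            pr=pn; ra=ra*R.from_rotvec(d)
        print(); p0,R0=p,Rt
def now(): s=sense(); return s['tool_pos'],s['tcp_rot']
def tiptf(s,xt,zt,k): a=np.radians(s); return xt+k*np.cos(a), zt+k*np.sin(a)
E
python3 - <<'E'
from plan import *
p,r=now()
x,z=tiptf(30,-.015,.005,.10)
q,Q=barpose(30,x,z); q2=q+[0,0,.04]
print(q,Q); rows(p,r,[(q2,Q,9),(q,Q,1)],1)
E
```

```text
[ 0.59673626 -0.11996902  0.28371951] [[-0.21976083  0.96726775  0.12687897]
 [ 0.83767845  0.25375794 -0.48363388]
 [-0.5         0.         -0.8660254 ]]
[1, 0.0026, 0.0281, 0.0003, 1.85, -2.99, 6.92], [1, 0.006, 0.0276, -0.0008, 1.85, -2.99, 6.92], [1, 0.0092, 0.0266, -0.0021, 1.85, -2.99, 6.92], [1, 0.0122, 0.0252, -0.0035, 1.85, -2.99, 6.92], [1, 0.0149, 0.0234, -0.005, 1.85, -2.99, 6.92], [1, 0.0173, 0.0213, -0.0066, 1.85, -2.99, 6.92], [1, 0.0193, 0.0189, -0.0082, 1.85, -2.99, 6.92], [1, 0.021, 0.0161, -0.0098, 1.85, -2.99, 6.92], [1, 0.0222, 0.0132, -0.0114, 1.85, -2.99, 6.92], 
[1, 0.02, 0.0, 0.0346, 0.0, 0.0, 0.0],
```

Emit:
send_rows --steps '[[[1,0.0026,0.0281,0.0003,1.85,-2.99,6.92],[1,0.006,0.0276,-0.0008,1.85,-2.99,6.92],[1,0.0092,0.0266,-0.0021,1.85,-2.99,6.92],[1,0.0122,0.0252,-0.0035,1.85,-2.99,6.92],[1,0.0149,0.0234,-0.005,1.85,-2.99,6.92],[1,0.0173,0.0213,-0.0066,1.85,-2.99,6.92],[1,0.0193,0.0189,-0.0082,1.85,-2.99,6.92],[1,0.021,0.0161,-0.0098,1.85,-2.99,6.92],[1,0.0222,0.0132,-0.0114,1.85,-2.99,6.92],[1,0,0,0,0,0,0]]]'

```text
clock: 5.1
tool_pos: [0.5968, -0.1179, 0.3223]
tcp_rot: [[-0.221, 0.967, 0.126], [0.838, 0.255, -0.482], [-0.499, -0.001, -0.867]]
ft_force: [-0.8, -1.0, -2.9]
grip_width: 0.266
gripper_force: 59.9
```

Run:
```python
from plan import *
s=sense(); p,r=now(); x,z=tiptf(30,-.015,.005,.10); q,Q=barpose(30,x,z); q=q+[0,0,.04]
print(s['qpos'].round(3),(q-p).round(4),np.degrees((R.from_matrix(r).inv()*R.from_matrix(Q)).as_rotvec()).round(2))
tipp=p+r@[.15,0,.1775]; print('tip model F',toF(tipp),tipp[2])
im=[]
for n in('scene','top'):
    pc,d=snap(n); c,Ti=cam(n); T=np.linalg.inv(Ti); 
    for k in(0,.09):
        v=T@np.r_[p+r@[.15-k,0,.1775],1]; uv=(c['fx']*v[0]/v[2]+c['cx'],c['fy']*v[1]/v[2]+c['cy']); print(n,k,np.round(uv,1))
    W=cloud(n,d); F=toF(W)
    # blade points: between tip & 90mm, near bar line, in bar coords
    rel=(W-p)@r; b=np.stack([.15-rel[...,0],rel[...,1],.1775-rel[...,2]],-1)
    m=(b[...,0]>-.03)&(b[...,0]<.09)&(abs(b[...,1])<.04)&(abs(b[...,2])<.03)
    X=b[m]; print(n,m.sum(),'s min',X[:,0].min().round(4),'y',np.percentile(X[:,1],[3,97]).round(4))
    A=np.polyfit(X[:,0],X[:,2],1); B=np.polyfit(X[:,0],X[:,1],1); print(' height',A.round(4),'lat',B.round(4))
    u0,v0=int(uv[0])-60,int(uv[1])-45; im.append(cv2.resize(pc[max(v0,0):v0+90,u0:u0+120],(600,450),interpolation=2)[:290] if 0 else cv2.resize(pc[max(v0,0):v0+80,u0:u0+120],(435,290),interpolation=2))
cv2.imwrite('pics/stage.png',np.vstack(im)[...,::-1])
```

```text
[-0.203  0.482  1.491 -0.561  0.997 -0.191] [-0.0001 -0.0021  0.0015] [-0.01 -0.09  0.09]
tip model F [0.06924664 0.03934683] 0.09359995496800014
scene 0 [313.2 226.8]
scene 0.09 [292.8 232. ]
scene 141 s min 0.0042 y [-0.0126  0.0111]
 height [-0.004   0.0054] lat [ 0.0558 -0.0011]
top 0 [360.2 146.8]
top 0.09 [386.5 138.4]
top 19 s min 0.0234 y [-0.0052  0.0056]
 height [0.0506 0.001 ] lat [-0.2248  0.011 ]
```

View pics/stage.png

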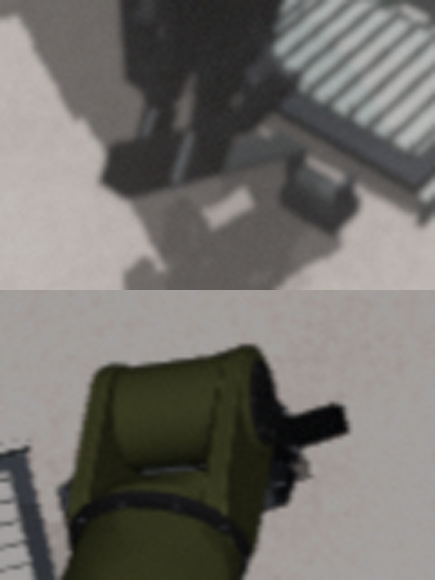

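The scene crop shows the blade entering towards the fulcrum at crop (320,195). Depth puts the blade top 5 mm above the modelled underside, so the grasp model holds. Now I lower onto the entry line and slide in.

Emit:
send_rows --steps '[[[1,0.01,0,0.0173,0,0,0],[1,0.01,0,0.0173,0,0,0],[1,0,0,0,0,0,0],[1,0.01,0,0,0,0,0],[1,0.01,0,0,0,0,0],[1,0.01,0,0,0,0,0],[1,0.01,0,0,0,0,0],[1,0.01,0,0,0,0,0],[1,0,0,0,0,0,0],[1,0,0,0,0,0,0]]]'

```text
clock: 6.2
tool_pos: [0.5857, -0.0788, 0.2599]
tcp_rot: [[-0.223, 0.966, 0.129], [0.837, 0.258, -0.483], [-0.499, 0.0, -0.866]]
ft_force: [0.5, 0.4, -2.9]
grip_width: 0.266
gripper_force: 59.7
```

Run:
```python
from plan import *
s=sense(); p,r=now(); x,z=tiptf(30,-.015,.005,.05); q,Q=barpose(30,x,z)
print(s['ft_force'],(q-p).round(4),np.degrees((R.from_matrix(r).inv()*R.from_matrix(Q)).as_rotvec()).round(2))
pc,d=snap('scene'); W=cloud('scene',d); rel=(W-p)@r; b=np.stack([.15-rel[...,0],rel[...,1],.1775-rel[...,2]],-1)
m=(b[...,0]>.0)&(b[...,0]<.09)&(abs(b[...,1])<.02)&(b[...,2]>-.002)&(b[...,2]<.02); X=b[m]
print(m.sum(),np.percentile(X[:,1],[3,97]).round(4),np.percentile(X[:,2],[5,50,95]).round(4),X[:,0].min())
F=toF(W); f=(W[...,2]>.036)&(W[...,2]<.05)&(F[...,0]>.025)&(F[...,0]<.056)&(F[...,1]>0)&(F[...,1]<.08); print(np.histogram(F[f][:,1]*1000,bins=np.arange(8,76,4)))
v0,u0=190,260; cv2.imwrite('pics/ins.png',cv2.resize(pc[v0:v0+80,u0:u0+110],(770,560),interpolation=2)[...,::-1])
```

```text
[ 0.50457115  0.42240391 -2.92361363] [ 0.0001  0.0008 -0.0012] [ 0.12 -0.04  0.19]
135 [-0.0192  0.0109] [0.0012 0.0057 0.0076] 0.00015594785886136053
(array([ 0,  0,  8,  2,  4,  5,  5,  4,  4,  8,  6,  0,  2, 12, 14,  0]), array([ 8, 12, 16, 20, 24, 28, 32, 36, 40, 44, 48, 52, 56, 60, 64, 68, 72]))
```

View pics/ins.png

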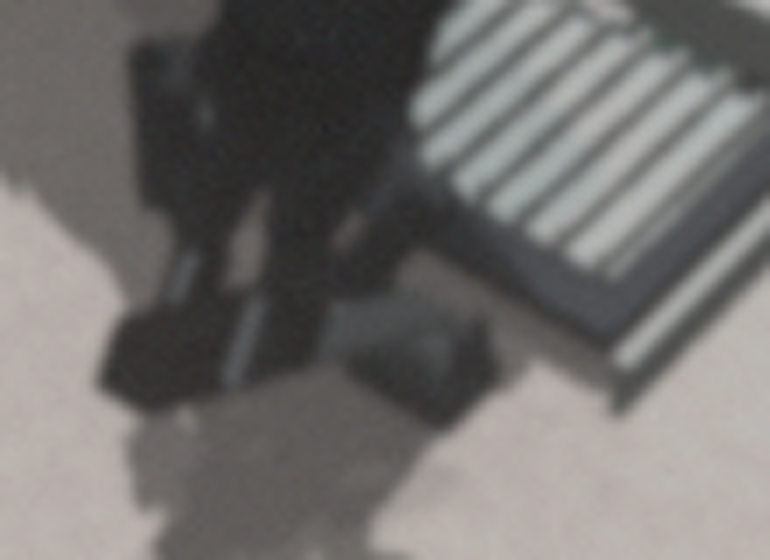

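The blade sits between the two cheeks at crop (400,335). I slide it the remaining 50 mm in.

Emit:
send_rows --steps '[[[1,0.01,0,0,0,0,0],[1,0.01,0,0,0,0,0],[1,0.008,0,0,0,0,0],[1,0.008,0,0,0,0,0],[1,0.006,0,0,0,0,0],[1,0.004,0,0,0,0,0],[1,0.004,0,0,0,0,0],[1,0,0,0,0,0,0],[1,0,0,0,0,0,0],[1,0,0,0,0,0,0]]]'

```text
clock: 7.25
tool_pos: [0.5745, -0.0374, 0.235]
tcp_rot: [[-0.222, 0.966, 0.129], [0.837, 0.257, -0.483], [-0.499, 0.0, -0.866]]
ft_force: [-0.5, -0.0, -4.6]
grip_width: 0.266
gripper_force: 59.8
```

Run:
```python
from plan import *
s=sense(); p,r=now(); q,Q=barpose(30,-.015,.005)
print(s['ft_force'],s['torque'],(q-p).round(4),np.degrees((R.from_matrix(r).inv()*R.from_matrix(Q)).as_rotvec()).round(2))
# lever: contact at bar s fixed
a=np.radians(30); sc=(.055)/np.cos(a)-.011*np.tan(a)+0; 
# foot of perpendicular from rod centre (.04,.024) on underside
sc=(.055)*np.cos(a)+(.024-.005)*np.sin(a); print('s',sc)
def lev(sl,gap=0):
    a=np.radians(sl); n=np.array([-np.sin(a),np.cos(a)]); c=np.array([.04,.024])+(.008+gap)*n; t=c-sc*np.array([np.cos(a),np.sin(a)]); return barpose(sl,*t)
seq=[(*lev(sl,g),1) for sl,g in [(30,.002),(29,.001)]+[(29-2*i,0.0) for i in range(1,21)]]
rows(q,Q,seq,1); 
for sl in(30,0,-11): print(lev(sl)[0])
```

```text
[-0.51040336 -0.00868139 -4.5663265 ] [0.50176998 0.17544085 0.00537828] [ 0.0003  0.0012 -0.0012] [ 0.11 -0.04  0.15]
s 0.05713139720814413
[1, 0.0, 0.0, 0.001, 0.0, 0.0, 0.0], 
[1, -0.0032, 0.0, 0.0026, 0.0, 1.0, 0.0], 
[1, -0.0064, 0.0, 0.0044, -0.0, 2.0, -0.0], 
[1, -0.0064, -0.0, 0.0034, 0.0, 2.0, 0.0], 
[1, -0.0064, -0.0, 0.0034, -0.0, 2.0, 0.0], 
[1, -0.0064, -0.0, 0.0034, 0.0, 2.0, -0.0], 
[1, -0.0064, 0.0, 0.0034, 0.0, 2.0, 0.0], 
[1, -0.0064, 0.0, 0.0034, 0.0, 2.0, 0.0], 
[1, -0.0064, -0.0, 0.0034, -0.0, 2.0, -0.0], 
[1, -0.0064, 0.0, 0.0034, -0.0, 2.0, -0.0], 
[1, -0.0064, 0.0, 0.0034, 0.0, 2.0, 0.0], 
[1, -0.0064, -0.0, 0.0034, -0.0, 2.0, 0.0], 
[1, -0.0064, -0.0, 0.0034, 0.0, 2.0, 0.0], 
[1, -0.0064, 0.0, 0.0034, 0.0, 2.0, -0.0], 
[1, -0.0064, 0.0, 0.0034, 0.0, 2.0, 0.0], 
[1, -0.0064, -0.0, 0.0034, -0.0, 2.0, -0.0], 
[1, -0.0064, -0.0, 0.0034, -0.0, 2.0, 0.0], 
[1, -0.0064, 0.0, 0.0034, -0.0, 2.0, 0.0], 
[1, -0.0064, -0.0, 0.0034, 0.0, 2.0, -0.0], 
[1, -0.0064, 0.0, 0.0034, 0.0, 2.0, 0.0], 
[1, -0.0064, -0.0, 0.0034, 0.0, 2.0, -0.0], 
[1, -0.0064, -0.0, 0.0034, -0.0, 2.0, -0.0], 
[ 0.57514659 -0.03767409  0.23108201]
[ 0.60183991 -0.13942295  0.2095    ]
[ 0.61038871 -0.17200906  0.18837168]
```

Emit:
send_rows --steps '[[[1,0,0,0.001,0,0,0],[1,-0.0032,0,0.0026,0,1,0],[1,-0.0064,0,0.0044,0,2,0],[1,-0.0064,0,0.0034,0,2,0],[1,-0.0064,0,0.0034,0,2,0],[1,-0.0064,0,0.0034,0,2,0],[1,-0.0064,0,0.0034,0,2,0],[1,-0.0064,0,0.0034,0,2,0],[1,0,0,0,0,0,0],[1,0,0,0,0,0,0]]]'

```text
clock: 8.25
tool_pos: [0.5869, -0.084, 0.2295]
tcp_rot: [[-0.245, 0.966, 0.075], [0.924, 0.257, -0.283], [-0.292, 0.0, -0.956]]
ft_force: [0.0, -0.1, -0.6]
grip_width: 0.271
gripper_force: 60.2
```

```bash
cat >> plan.py <<'E'
def module(d=None,y=(-.13,.09)):
    if d is None: d=snap('scene')[1]
    W=cloud('scene',d); F=toF(W); m=(F[...,0]>-.13)&(F[...,0]<.02)&(abs(F[...,1])<.095)&(W[...,2]>.04)&(W[...,2]<.13)
    m&=(F[...,1]<-.02); X=F[m][:,0]; Z=W[m][:,2]; b=np.arange(-.125,.0,.01)
    xs=[];zs=[]
    for k in b:
        q=(X>k)&(X<k+.01)
        if q.sum()>8: xs.append(k+.005); zs.append(np.percentile(Z[q],90))
    A=np.polyfit(xs,zs,1); return A,len(xs)
E
python3 - <<'E'
from plan import *
s=sense(); p,r=now(); b=-r[:,0]; print(s['ft_force'],s['torque'],'slope',np.degrees(np.arcsin(b[2])),'tip F',toF(p+r@[.15,0,.1775]),(p+r@[.15,0,.1775])[2],p)
print(module())
E
```

```text
[ 0.00722827 -0.06939059 -0.6208327 ] [ 0.33325237  0.14086375 -0.01809602] slope 17.001284781089392 tip F [-0.01606379  0.03839239] 0.01587433406938496 [ 0.58688955 -0.08401547  0.22947622]
(array([0.01779431, 0.05646685]), 5)
```

Emit:
send_rows --steps '[[[1,-0.0064,0,0.0034,0,2,0],[1,-0.0064,0,0.0034,0,2,0],[1,-0.0064,0,0.0034,0,2,0],[1,-0.0064,0,0.0034,0,2,0],[1,-0.0064,0,0.0034,0,2,0],[1,-0.0064,0,0.0034,0,2,0],[1,-0.0064,0,0.0034,0,2,0],[1,0,0,0,0,0,0],[1,0,0,0,0,0,0],[1,0,0,0,0,0,0]]]'

```text
clock: 9.3
tool_pos: [0.5993, -0.1303, 0.2145]
tcp_rot: [[-0.257, 0.966, 0.013], [0.965, 0.257, -0.05], [-0.052, -0.0, -0.999]]
ft_force: [-0.4, 2.9, -1.3]
grip_width: 0.273
gripper_force: 60.1
```

Run:
```python
from plan import *
s=sense(); p,r=now(); b=-r[:,0]; print(s['ft_force'],s['torque'],'slope',np.degrees(np.arcsin(b[2])),'tip F',toF(p+r@[.15,0,.1775]),(p+r@[.15,0,.1775])[2],p)
print(module())
```

```text
[-0.44701296  2.91319432 -1.25737335] [0.60818031 0.21196702 0.01631841] slope 2.971081016851505 tip F [-0.01721667  0.03821815] 0.029490255043006702 [ 0.59926366 -0.13028937  0.21452644]
(array([0.04910657, 0.06276064]), 11)
```

Emit:
send_rows --steps '[[[1,-0.0064,0,0.0034,0,2,0],[1,-0.0064,0,0.0034,0,2,0],[1,-0.0064,0,0.0034,0,2,0],[1,-0.0064,0,0.0034,0,2,0],[1,-0.0064,0,0.0034,0,2,0],[1,-0.0064,0,0.0034,0,2,0],[1,-0.0064,0,0.0034,0,2,0],[1,0,0,0,0,0,0],[1,0,0,0,0,0,0],[1,0,0,0,0,0,0]]]'

```text
clock: 10.35
tool_pos: [0.6104, -0.1726, 0.1887]
tcp_rot: [[-0.253, 0.966, -0.049], [0.949, 0.257, 0.184], [0.19, 0.0, -0.982]]
ft_force: [-1.4, 0.4, -1.7]
grip_width: 0.267
gripper_force: 60.1
```

Run:
```python
from plan import *
s=sense(); p,r=now(); b=-r[:,0]; print(s['ft_force'],s['torque'],'slope',np.degrees(np.arcsin(b[2])),'tip F',toF(p+r@[.15,0,.1775]),(p+r@[.15,0,.1775])[2],p)
pc,d=snap('scene');print(module(d))
W=cloud('scene',d); rel=(W-p)@r; b=np.stack([.15-rel[...,0],rel[...,1],.1775-rel[...,2]],-1)
m=(b[...,0]>.13)&(b[...,0]<.21)&(abs(b[...,1])<.011)&(b[...,2]>.01)&(b[...,2]<.05); X=b[m]; print('handle top',m.sum(),np.polyfit(X[:,0],X[:,2],1),X[:,2].mean(),X[:,0].max())
m=(b[...,0]>.0)&(b[...,0]<.1)&(abs(b[...,1])<.011)&(b[...,2]>-.02)&(b[...,2]<.03); X=b[m]; print('blade',m.sum(),np.polyfit(X[:,0],X[:,2],1))
v0,u0=180,250; cv2.imwrite('pics/up.png',cv2.resize(pc[v0:v0+90,u0:u0+130],(780,540),interpolation=2)[...,::-1])
```

```text
[-1.44256632  0.38774104 -1.73181928] [-0.2070297   0.0723098   0.05150578] slope -10.955748032585644 tip F [-0.01388475  0.03826005] 0.04295159494428746 [ 0.61042748 -0.17257461  0.18870891]
(array([0.02530455, 0.06774186]), 13)
handle top 196 [-0.08829352  0.04197214] 0.026030326189769814 0.2022709015558063
blade 279 [-0.10400632  0.01153111]
```

View pics/up.png

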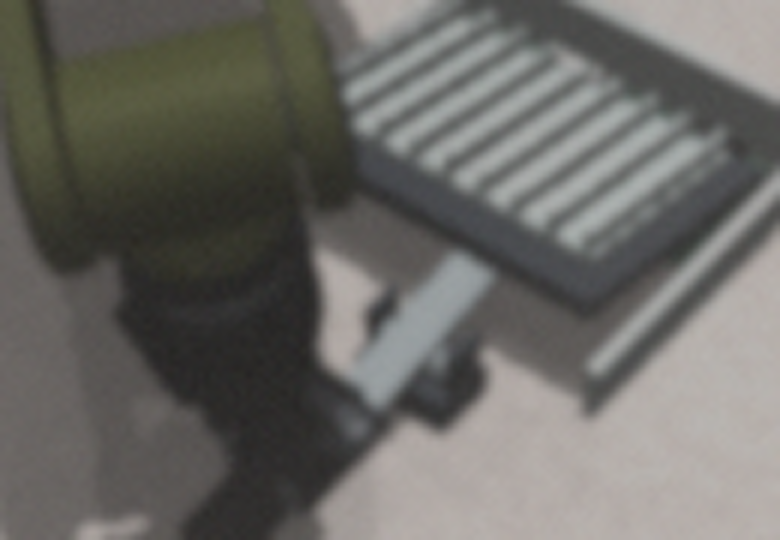

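The crop shows the module raised, with the blade over the rod at (410,340) and its tip under the edge at (480,265). The handle is down near the bench. I release the bar and back off.

Emit:
send_rows --steps '[[[0.6,0,0,0,0,0,0],[0.5,0,0,0,0,0,0],[0.3,0,0,0,0,0,0],[0.3,0,0,0,0,0,0],[0.3,0,0,-0.01,0,0,0],[0.3,0,0,-0.03,0,0,0],[0.3,0,0,-0.04,0,0,0],[0.3,0,0,-0.04,0,0,0],[0,0,0,-0.03,0,0,0],[0,0,0,0,0,0,0]]]'

```text
clock: 11.4
tool_pos: [0.618, -0.2012, 0.3415]
tcp_rot: [[-0.253, 0.967, -0.042], [0.949, 0.256, 0.182], [0.187, 0.007, -0.982]]
ft_force: [0.2, -0.3, 0.3]
grip_width: 0.991
gripper_force: 0.0
```

Run:
```python
from plan import *
p,r=now(); print(p)
pc,d=snap('scene'); print(module(d))
# shim target grasp pose
a=np.radians(185); Q=np.c_[[np.cos(a),np.sin(a),0],[np.sin(a),-np.cos(a),0],[0,0,-1]]
u=np.array([np.cos(np.radians(5)),np.sin(np.radians(5))]); g=np.array([.544,.3194])+.042*u
print(g); rows(p,r,[(np.r_[g,.30],Q,11),(np.r_[g,.20],Q,3),(np.r_[g,.179],Q,1)],0)
W=cloud('scene',d); F=toF(W); 
m=(abs(F[...,1]-.039)<.011)&(F[...,0]>-.02)&(F[...,0]<.2)&(W[...,2]>.008)
for k in np.arange(-.02,.2,.02):
    q=m&(F[...,0]>=k)&(F[...,0]<k+.02)
    if q.sum()>3: print(round(k+.01,3),q.sum(),np.percentile(W[q][:,2],[10,50,90]).round(4))
```

```text
[ 0.61803837 -0.20116484  0.34147697]
(array([0.04714398, 0.06958985]), 13)
[0.58584018 0.32306054]
[0, 0.0453, 0.0094, 0.0125, 0.71, -0.79, -7.26], [0, 0.0439, 0.0152, 0.0117, 0.71, -0.79, -7.26], [0, 0.0418, 0.0207, 0.0109, 0.71, -0.79, -7.26], [0, 0.0389, 0.026, 0.0101, 0.71, -0.79, -7.26], [0, 0.0355, 0.0308, 0.0092, 0.71, -0.79, -7.26], [0, 0.0314, 0.0352, 0.0083, 0.71, -0.79, -7.26], [0, 0.0268, 0.039, 0.0075, 0.71, -0.79, -7.26], [0, 0.0218, 0.0421, 0.0066, 0.71, -0.79, -7.26], [0, 0.0163, 0.0446, 0.0058, 0.71, -0.79, -7.26], [0, 0.0106, 0.0464, 0.0051, 0.71, -0.79, -7.26], [0, 0.0047, 0.0475, 0.0044, 0.71, -0.79, -7.26], 
[0, 0.0, 0.0, 0.0333, 0.0, 0.0, 0.0], [0, 0.0, 0.0, 0.0333, 0.0, 0.0, 0.0], [0, 0.0, 0.0, 0.0333, 0.0, 0.0, 0.0], 
[0, 0.0, 0.0, 0.021, 0.0, 0.0, 0.0], 
-0.01 68 [0.0467 0.0591 0.0627]
0.01 49 [0.0417 0.0448 0.0478]
0.03 54 [0.0379 0.0408 0.0434]
0.05 77 [0.0155 0.0363 0.0399]
0.07 52 [0.03   0.0335 0.0356]
0.09 42 [0.0283 0.0483 0.0527]
0.11 82 [0.0297 0.0474 0.0504]
0.13 87 [0.0267 0.0437 0.0469]
0.15 131 [0.0252 0.0413 0.4706]
0.17 146 [0.0212 0.0382 0.4676]
0.19 101 [0.0169 0.0352 0.4528]
```

The bar stays at about −11° and the module stays up. Now I go to the shim.

Emit:
send_rows --steps '[[[0,0.0453,0.0094,0.0125,0.71,-0.79,-7.26],[0,0.0439,0.0152,0.0117,0.71,-0.79,-7.26],[0,0.0418,0.0207,0.0109,0.71,-0.79,-7.26],[0,0.0389,0.026,0.0101,0.71,-0.79,-7.26],[0,0.0355,0.0308,0.0092,0.71,-0.79,-7.26],[0,0.0314,0.0352,0.0083,0.71,-0.79,-7.26],[0,0.0268,0.039,0.0075,0.71,-0.79,-7.26],[0,0.0218,0.0421,0.0066,0.71,-0.79,-7.26],[0,0.0163,0.0446,0.0058,0.71,-0.79,-7.26],[0,0.0106,0.0464,0.0051,0.71,-0.79,-7.26]]]'

```text
clock: 12.45
tool_pos: [0.5872, 0.2782, 0.2988]
tcp_rot: [[-0.999, 0.034, -0.022], [0.033, 0.999, 0.014], [0.023, 0.014, -1.0]]
ft_force: [0.5, -0.5, 0.4]
grip_width: 0.998
gripper_force: 0.0
```

Emit:
send_rows --steps '[[[0,0.0047,0.0475,0.0044,0.71,-0.79,-7.26],[0,0,0,0.02,0,0,0],[0,0,0,0.02,0,0,0],[0,0,0,0.02,0,0,0],[0,0,0,0,0,0,0],[0,0,0,0,0,0,0],[0,0,0,0,0,0,0],[0,0,0,0,0,0,0],[0,0,0,0,0,0,0],[0,0,0,0,0,0,0]]]'

```text
clock: 13.45
tool_pos: [0.5846, 0.3241, 0.2367]
tcp_rot: [[-0.996, -0.088, -0.007], [-0.088, 0.996, 0.004], [0.006, 0.004, -1.0]]
ft_force: [0.6, 0.2, 0.1]
grip_width: 1.0
gripper_force: 0.0
```

Run:
```python
from plan import *
p,r=now(); print(p,r.round(3).tolist())
a=np.radians(185); Q=np.c_[[np.cos(a),np.sin(a),0],[np.sin(a),-np.cos(a),0],[0,0,-1]]
g=np.array([.5858,.3231]); rows(p,r,[(np.r_[g,.20],Q,2),(np.r_[g,.179],Q,2)],0)
```

```text
[0.5846339  0.32410977 0.23666458] [[-0.996, -0.088, -0.007], [-0.088, 0.996, 0.004], [0.006, 0.004, -1.0]]
[0, -0.0007, -0.0006, 0.0183, 0.12, -0.18, 0.02], [0, -0.0006, -0.0006, 0.0183, 0.12, -0.18, 0.02], 
[0, 0.0, 0.0, 0.0105, 0.0, 0.0, 0.0], [0, 0.0, 0.0, 0.0105, 0.0, 0.0, 0.0],
```

Descend, grasp, and lift by 60 mm, staying below arm height but clear of obstacles.

Emit:
send_rows --steps '[[[0,-0.0007,-0.0006,0.0183,0.12,-0.18,0],[0,-0.0006,-0.0006,0.0183,0.12,-0.18,0],[0,0,0,0.012,0,0,0],[0,0,0,0.009,0,0,0],[1,0,0,0,0,0,0],[1,0,0,0,0,0,0],[1,0,0,0,0,0,0],[1,0,0,0,0,0,0],[1,0,0,0,0,0,0],[1,0,0,0,0,0,0]]]'

```text
clock: 14.45
tool_pos: [0.586, 0.3233, 0.1797]
tcp_rot: [[-0.996, -0.088, 0.001], [-0.088, 0.996, 0.001], [-0.001, 0.0, -1.0]]
ft_force: [-0.6, -0.5, 7.2]
grip_width: 0.341
gripper_force: 60.4
```

Emit:
send_rows --steps '[[[1,0,0,0,0,0,0],[1,0,0,-0.02,0,0,0],[1,0,0,-0.04,0,0,0],[1,0,0,-0.04,0,0,0],[1,0,0,-0.02,0,0,0],[1,0,0,0,0,0,0],[1,0,0,0,0,0,0],[1,0,0,0,0,0,0],[1,0,0,0,0,0,0],[1,0,0,0,0,0,0]]]'

```text
clock: 15.45
tool_pos: [0.5858, 0.3231, 0.2975]
tcp_rot: [[-0.996, -0.088, -0.002], [-0.088, 0.996, -0.001], [0.002, -0.001, -1.0]]
ft_force: [0.1, 0.5, -1.2]
grip_width: 0.338
gripper_force: 59.4
```

Run:
```python
from plan import *
p,r=now(); print(p, sense()['ft_force'])
pc,d=snap('scene'); h=cv2.cvtColor(pc,cv2.COLOR_RGB2HSV); W=cloud('scene',d)
rel=(W-p)@r; m=(h[...,1]>100)&(h[...,0]>5)&(h[...,0]<24)&(abs(rel[...,0])<.13)&(abs(rel[...,1])<.05)&(rel[...,2]>.1)&(rel[...,2]<.2)
X=rel[m]; print(m.sum(),np.percentile(X,[1,50,99],axis=0).round(4))
t=X[:,2]<.158; print('top pitch',np.polyfit(X[t][:,0],X[t][:,2],1))
# staging at frame
Q=np.c_[E3(-ex,0),E3(ey,0),[0,0,-1]]
ys=-.022; xg=.062
g=toW(xg+.11,ys)
print(g); rows(p,r,[(np.r_[g,.26],Q,12),(np.r_[g,.185],Q,3)],1)
```

```text
[0.58581964 0.32313873 0.29751027] [ 0.08648332  0.48643879 -1.1595692 ]
57 [[-0.0095 -0.0173  0.1401]
 [ 0.0641 -0.0087  0.144 ]
 [ 0.0823  0.0162  0.1487]]
top pitch [0.00382146 0.14359545]
[ 0.55276648 -0.19275273]
[1, 0.0065, -0.0426, 0.0032, -0.01, -0.01, 6.69], [1, 0.0015, -0.043, 0.0032, -0.01, -0.01, 6.69], [1, -0.0035, -0.0429, 0.0032, -0.01, -0.01, 6.69], [1, -0.0085, -0.0422, 0.0032, -0.01, -0.01, 6.69], [1, -0.0134, -0.041, 0.0031, -0.01, -0.01, 6.69], [1, -0.0181, -0.0391, 0.0031, -0.01, -0.01, 6.69], [1, -0.0225, -0.0367, 0.0031, -0.01, -0.01, 6.69], [1, -0.0266, -0.0339, 0.0031, -0.01, -0.01, 6.69], [1, -0.0304, -0.0305, 0.0031, -0.01, -0.01, 6.69], [1, -0.0337, -0.0268, 0.0031, -0.01, -0.01, 6.69], [1, -0.0366, -0.0227, 0.0031, -0.01, -0.01, 6.69], [1, -0.039, -0.0182, 0.0031, -0.01, -0.01, 6.69], 
[1, 0.0, 0.0, 0.025, 0.0, 0.0, 0.0], [1, 0.0, 0.0, 0.025, 0.0, 0.0, 0.0], [1, 0.0, 0.0, 0.025, 0.0, 0.0, 0.0],
```

Emit:
send_rows --steps '[[[1,0.0065,-0.0426,0,0,0,6.69],[1,0.0015,-0.043,0,0,0,6.69],[1,-0.0035,-0.0429,0,0,0,6.69],[1,-0.0085,-0.0422,0,0,0,6.69],[1,-0.0134,-0.041,0,0,0,6.69],[1,-0.0181,-0.0391,0,0,0,6.69],[1,-0.0225,-0.0367,0,0,0,6.69],[1,-0.0266,-0.0339,0,0,0,6.69],[1,-0.0304,-0.0305,0,0,0,6.69],[1,-0.0337,-0.0268,0,0,0,6.69]]]'

```text
clock: 16.5
tool_pos: [0.5582, -0.1084, 0.2987]
tcp_rot: [[-0.467, 0.884, -0.001], [0.884, 0.467, -0.0], [0.0, -0.001, -1.0]]
ft_force: [0.9, -0.4, -0.8]
grip_width: 0.342
gripper_force: 59.3
```

Emit:
send_rows --steps '[[[1,-0.0366,-0.0227,0,0,0,6.69],[1,-0.039,-0.0182,0,0,0,6.69],[1,0,0,0.03,0,0,0],[1,0,0,0.03,0,0,0],[1,0,0,0.03,0,0,0],[1,0,0,0.02,0,0,0],[1,0,0,0,0,0,0],[1,0,0,0,0,0,0],[1,0,0,0,0,0,0],[1,0,0,0,0,0,0]]]'

```text
clock: 17.5
tool_pos: [0.5534, -0.1927, 0.1901]
tcp_rot: [[-0.255, 0.967, 0.001], [0.967, 0.255, -0.001], [-0.001, 0.001, -1.0]]
ft_force: [0.5, -0.1, -1.3]
grip_width: 0.341
gripper_force: 59.4
```

Run:
```python
from plan import *
p,r=now(); print(p, sense()['ft_force'],toF(p),np.degrees(np.arctan2(r[1,0],r[0,0])),r[2].round(3))
for n in('scene','top'):
    pc,d=snap(n); h=cv2.cvtColor(pc,cv2.COLOR_RGB2HSV); W=cloud(n,d); F=toF(W)
    m=(h[...,1]>90)&(h[...,0]>4)&(h[...,0]<24)&(W[...,2]<.06)&(W[...,2]>.002)&(F[...,0]>.02)&(F[...,0]<.25)&(abs(F[...,1]+.02)<.05)
    if m.sum()>5: print(n,m.sum(),np.percentile(F[m],[0,2,50,98,100],axis=0).round(4).tolist(),np.percentile(W[m][:,2],[5,50,95]).round(4))
    if n=='scene': print(module(d)); v0,u0=180,250; cv2.imwrite('pics/shim.png',cv2.resize(pc[v0:v0+90,u0:u0+130],(780,540),interpolation=2)[...,::-1])
```

```text
[ 0.55337603 -0.19269919  0.19009771] [ 0.45917961 -0.11647016 -1.32617335] [ 0.17210289 -0.02139681] 104.76451725648947 [-0.001  0.001 -1.   ]
scene 165 [[0.0787, -0.0353], [0.0796, -0.0333], [0.1055, -0.0207], [0.192, -0.0065], [0.1924, -0.0057]] [0.0427 0.0462 0.0495]
(array([0.04233276, 0.06890053]), 13)
top 168 [[0.0716, -0.0381], [0.072, -0.0375], [0.0981, -0.0221], [0.1295, -0.0082], [0.1336, -0.0038]] [0.0327 0.0429 0.0482]
```

View pics/shim.png

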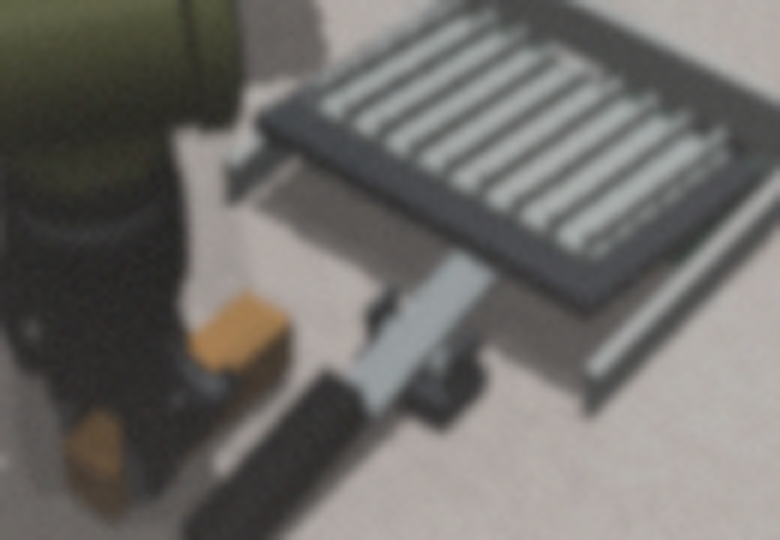

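The crop shows the shim held level at (240,370), the bar alone holding the module up, and its handle resting low. I insert the shim along −x of the frame, 3 mm off the bench and shifted 4 mm away from the fulcrum.

Emit:
send_rows --steps '[[[1,0.005,-0.004,0.007,0,0,0],[1,0.015,0,0,0,0,0],[1,0.015,0,0,0,0,0],[1,0.015,0,0,0,0,0],[1,0.012,0,0,0,0,0],[1,0.01,0,0,0,0,0],[1,0,0,0,0,0,0],[1,0,0,0,0,0,0],[1,0,0,0,0,0,0],[1,0,0,0,0,0,0]]]'

```text
clock: 18.6
tool_pos: [0.5309, -0.1245, 0.1817]
tcp_rot: [[-0.254, 0.967, -0.0], [0.967, 0.254, -0.0], [-0.0, -0.001, -1.0]]
ft_force: [-0.4, 0.4, -1.8]
grip_width: 0.341
gripper_force: 59.4
```

Emit:
send_rows --steps '[[[1,0.01,0,0,0,0,0],[1,0.01,0,0,0,0,0],[1,0.01,0,0,0,0,0],[1,0.008,0,0,0,0,0],[1,0.004,0,0,0,0,0],[1,0,0,0,0,0,0],[1,0,0,0,0,0,0],[1,0,0,0,0,0,0],[1,0,0,0,0,0,0],[1,0,0,0,0,0,0]]]'

```text
clock: 19.6
tool_pos: [0.5202, -0.0836, 0.1817]
tcp_rot: [[-0.254, 0.967, -0.001], [0.967, 0.254, -0.0], [-0.0, -0.001, -1.0]]
ft_force: [-0.5, -0.0, -0.1]
grip_width: 0.342
gripper_force: 59.4
```

Run:
```python
from plan import *
p,r=now(); print(p, sense()['ft_force'],toF(p),np.degrees(np.arctan2(r[1,0],r[0,0])),r[2].round(3))
print(module())
```

```text
[ 0.52017387 -0.0835887   0.18170049] [-0.47929954 -0.00593077 -0.085664  ] [ 0.05813852 -0.02582454] 104.74301900672037 [-0.    -0.001 -1.   ]
(array([0.03200496, 0.06808574]), 13)
```

Emit:
send_rows --steps '[[[1,0,0,0.002,0,0,0],[1,0,0,0,0,0,0],[0.54,0,0,0,0,0,0],[0.54,0,0,0,0,0,0],[0.54,0,0,0,0,0,0],[0.54,0,0,-0.01,0,0,0],[0.54,0,0,-0.03,0,0,0],[0.54,0,0,-0.04,0,0,0],[0.3,0,0,-0.04,0,0,0],[0.3,0,0,0,0,0,0]]]'

```text
clock: 20.65
tool_pos: [0.5209, -0.0835, 0.3057]
tcp_rot: [[-0.255, 0.967, 0.008], [0.967, 0.255, -0.002], [-0.004, 0.007, -1.0]]
ft_force: [1.8, -0.5, -0.6]
grip_width: 0.7
gripper_force: 0.0
```

Run:
```python
from plan import *
p,r=now(); print(p)
for n in('scene','top'):
    pc,d=snap(n); h=cv2.cvtColor(pc,cv2.COLOR_RGB2HSV); W=cloud(n,d); F=toF(W)
    m=(h[...,1]>90)&(h[...,0]>4)&(h[...,0]<24)&(W[...,2]<.045)&(W[...,2]>.026)&(F[...,0]>-.02)&(F[...,0]<.15)&(abs(F[...,1]+.02)<.05)
    if m.sum()>5: print(n,m.sum(),np.percentile(F[m],[1,50,99],axis=0).round(4).tolist(),np.percentile(W[m][:,2],[5,50,95]).round(4))
    if n=='scene':
        print(module(d))
        b=(F[...,0]>.085)&(F[...,0]<.2)&(abs(F[...,1]-.039)<.02)&(W[...,2]>.022)&(W[...,2]<.06)
        X=F[b][:,0];Y=F[b][:,1];Z=W[b][:,2]; t=[(k,np.percentile(Z[(X>k)&(X<k+.01)],80),np.median(Y[(X>k)&(X<k+.01)])) for k in np.arange(.09,.18,.01) if ((X>k)&(X<k+.01)).sum()>5]
        print(np.round(t,4).tolist(),'X',np.percentile(X,[1,99]),'Y',np.percentile(Y,[2,98]))
q=np.array([.6104,-.1726,.1887]); Q=np.array([[-.253,.967,-.049],[.949,.256,.184],[.19,0,-.982]]); Q=R.from_matrix(Q).as_matrix()
up=q-.10*Q[:,2]; print(up,toF(q)); c=np.array([.5202,-.0836,.2997]); rows(p,r,[(up,Q,3),(q,Q,4)],.3)
```

```text
[ 0.52091254 -0.08348664  0.30565578]
scene 231 [[-0.0083, -0.0393], [0.0343, -0.024], [0.0792, -0.0118]] [0.032  0.0359 0.0384]
(array([0.04652088, 0.06901483]), 13)
[[0.09, 0.0535, 0.0442], [0.1, 0.0504, 0.0426], [0.11, 0.0489, 0.0456], [0.12, 0.0474, 0.0414], [0.13, 0.0445, 0.0431], [0.14, 0.0431, 0.042], [0.15, 0.041, 0.042], [0.16, 0.0404, 0.0412], [0.17, 0.0372, 0.0398]] X [0.09045202 0.18866304] Y [0.02562975 0.04954759]
top 46 [[-0.0011, -0.0413], [0.0066, -0.0254], [0.0207, -0.0128]] [0.0278 0.0334 0.0378]
[ 0.61527966 -0.19097771  0.2868756 ] [0.16713188 0.03886096]
[0.3, -0.0426, 0.0212, 0.0066, 0.14, 3.74, -0.02], [0.3, -0.043, 0.0212, 0.0038, 0.14, 3.74, -0.02], [0.3, -0.0431, 0.0212, 0.0009, 0.14, 3.74, -0.02], 
[0.3, 0.0, -0.0, 0.025, 0.0, 0.0, 0.0], [0.3, -0.0, -0.0, 0.025, 0.0, 0.0, 0.0], [0.3, -0.0, -0.0, 0.025, 0.0, 0.0, 0.0], [0.3, 0.0, -0.0, 0.025, 0.0, 0.0, 0.0],
```

The shim is placed with its outer end at x≈80 mm, so 40 mm is under the module. I return to the bar and regrasp it.

Emit:
send_rows --steps '[[[0.3,-0.0426,0.0212,0.0066,0.14,3.74,0],[0.3,-0.043,0.0205,0.0038,0.14,3.74,0],[0.3,-0.0431,0.0205,0.0009,0.14,3.74,0],[0.3,0,0,0.025,0,0,0],[0.3,0,0,0.025,0,0,0],[0.3,0,0,0.02,0,0,0],[0.3,0,0,0,0,0,0],[0.3,0,0,0,0,0,0],[0.3,0,0,0,0,0,0],[0.3,0,0,0,0,0,0]]]'

```text
clock: 21.75
tool_pos: [0.6091, -0.1783, 0.2123]
tcp_rot: [[-0.249, 0.967, -0.056], [0.949, 0.255, 0.185], [0.194, -0.007, -0.981]]
ft_force: [-0.0, -0.1, 0.7]
grip_width: 0.7
gripper_force: 0.0
```

Run:
```python
from plan import *
p,r=now(); print(p,sense()['ft_force'])
q=np.array([.6104,-.1726,.1887]); Q=R.from_matrix(np.array([[-.253,.967,-.049],[.949,.256,.184],[.19,0,-.982]])).as_matrix()
print(toF(p)); q=q-.0012*E3(ey,0); rows(p,r,[(q,Q,3)],.3)
```

```text
[ 0.60911507 -0.17833441  0.21234902] [-0.00077906 -0.12876393  0.7435413 ]
[0.17235252 0.03616294]
[0.3, 0.0002, 0.0006, 0.0081, -0.12, -0.07, -0.05], [0.3, 0.0002, 0.0005, 0.0081, -0.12, -0.07, -0.05], [0.3, 0.0002, 0.0005, 0.0081, -0.12, -0.07, -0.05],
```

Emit:
send_rows --steps '[[[0.3,0.0002,0.0006,0.008,-0.12,-0.07,0],[0.3,0.0002,0.0005,0.008,-0.12,-0.07,0],[0.3,0.0002,0.0005,0.008,-0.12,-0.07,0],[0.3,0,0,0,0,0,0],[1,0,0,0,0,0,0],[1,0,0,0,0,0,0],[1,0,0,0,0,0,0],[1,0,0,0,0,0,0],[1,0,0,0,0,0,0],[1,0,0,0,0,0,0]]]'

```text
clock: 22.75
tool_pos: [0.6091, -0.1729, 0.1881]
tcp_rot: [[-0.249, 0.967, -0.049], [0.95, 0.254, 0.184], [0.19, -0.001, -0.982]]
ft_force: [2.8, -1.2, 2.6]
grip_width: 0.268
gripper_force: 61.9
```

Emit:
send_rows --steps '[[[1,0.0032,0,-0.0016,0,-1,0],[1,0.0032,0,-0.0016,0,-1,0],[1,0.0032,0,-0.0016,0,-1,0],[1,0.0032,0,-0.0016,0,-1,0],[1,0.0032,0,-0.0016,0,-1,0],[1,0.0032,0,-0.0016,0,-1,0],[1,0.0032,0,-0.0016,0,-1,0],[1,0.0032,0,-0.0016,0,-1,0],[1,0.0032,0,-0.0016,0,-1,0],[1,0,0,0,0,0,0]]]'

```text
clock: 23.75
tool_pos: [0.6022, -0.1466, 0.2062]
tcp_rot: [[-0.255, 0.967, -0.009], [0.966, 0.255, 0.031], [0.032, -0.001, -0.999]]
ft_force: [1.5, -5.0, 1.9]
grip_width: 0.266
gripper_force: 61.8
```

Run:
```python
from plan import *
s=sense(); p,r=now(); print(p,s['ft_force'],s['grip_width'],'slope',np.degrees(np.arcsin(-r[2,0])),toF(p)); print(module())
```

```text
[ 0.60221105 -0.14663815  0.20624057] [ 1.49100942 -5.04826358  1.92057544] 0.2658491155720069 slope -1.8555413188213459 [0.1399418  0.03752809]
(array([-0.00813211,  0.06063093]), 13)
```

Emit:
send_rows --steps '[[[1,0.0032,0,-0.0016,0,-1,0],[1,0.0032,0,-0.0016,0,-1,0],[1,0.0032,0,-0.0016,0,-1,0],[1,0.0032,0,-0.0016,0,-1,0],[1,0.0032,0,-0.0016,0,-1,0],[1,0.0032,0,-0.0016,0,-1,0],[1,0.0032,0,-0.0016,0,-1,0],[1,0.0032,0,-0.0016,0,-1,0],[1,0.0032,0,-0.0016,0,-1,0],[1,0,0,0,0,0,0]]]'

```text
clock: 24.8
tool_pos: [0.5947, -0.118, 0.2191]
tcp_rot: [[-0.253, 0.967, 0.03], [0.96, 0.255, -0.119], [-0.123, -0.002, -0.992]]
ft_force: [0.4, -3.4, 2.5]
grip_width: 0.265
gripper_force: 61.9
```

Emit:
send_rows --steps '[[[1,0.0032,0,-0.0016,0,-1,0],[1,0.0032,0,-0.0016,0,-1,0],[1,0.0032,0,-0.0016,0,-1,0],[1,0.0032,0,-0.0016,0,-1,0],[1,0.0032,0,-0.0016,0,-1,0],[1,0.0032,0,-0.0016,0,-1,0],[1,0.0032,0,-0.0016,0,-1,0],[1,0,0,0,0,0,0],[1,0,0,0,0,0,0],[1,0,0,0,0,0,0]]]'

```text
clock: 25.8
tool_pos: [0.5887, -0.0951, 0.226]
tcp_rot: [[-0.247, 0.967, 0.06], [0.938, 0.254, -0.234], [-0.242, -0.002, -0.97]]
ft_force: [1.1, -0.5, 4.2]
grip_width: 0.266
gripper_force: 62.1
```

Run:
```python
from plan import *
s=sense(); p,r=now(); print(p,s['ft_force'],s['grip_width'],'slope',np.degrees(np.arcsin(-r[2,0])),toF(p)); 
pc,d=snap('scene'); print(module(d)); W=cloud('scene',d)
rel=(W-p)@r; b=np.stack([.15-rel[...,0],rel[...,1],.1775-rel[...,2]],-1)
m=(b[...,0]>.02)&(b[...,0]<.09)&(abs(b[...,1])<.011)&(b[...,2]>-.015)&(b[...,2]<.025); X=b[m]; print('blade',m.sum(),np.polyfit(X[:,0],X[:,2],1))
v0,u0=180,250; cv2.imwrite('pics/down.png',cv2.resize(pc[v0:v0+90,u0:u0+130],(780,540),interpolation=2)[...,::-1])
```

```text
[ 0.5887024  -0.09514021  0.22601427] [ 1.08403235 -0.54786696  4.17393459] 0.26555442150559744 slope 13.982486395557139 [0.08670158 0.03752961]
(array([0.07100746, 0.06602955]), 6)
blade 77 [-0.27937059  0.01841136]
```

View pics/down.png

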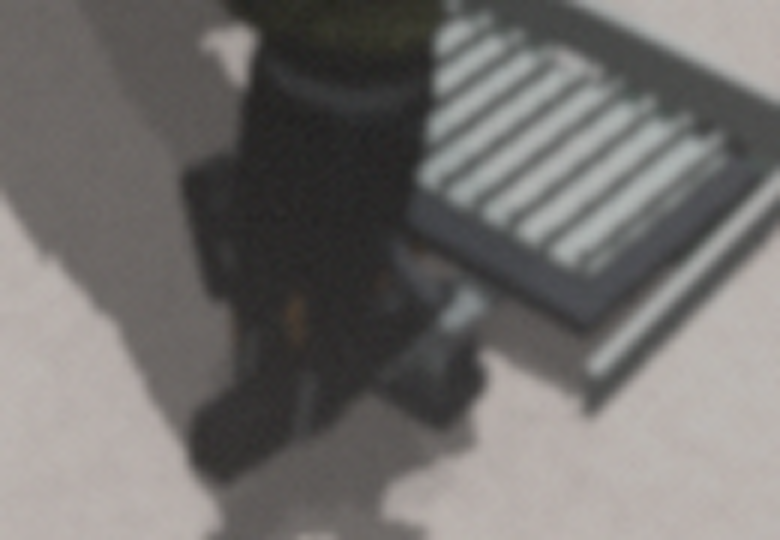

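The crop shows the module's corner lowered by about 4 px, at (585,330), which is consistent with it resting on the shim. The bar's handle end is at (205,450). The blade depth fit looks odd, so I'll profile the bar before drawing it out.

Run:
```python
from plan import *
p,r=now(); Z0=np.load('scene.npz'); W=cloud('scene',Z0['d']); F=toF(W)
g=p+.155*r[:,2]; print('grasp pt F',toF(g),g[2])
m=(abs(F[...,1]-.0375)<.0125)&(F[...,0]>-.01)&(F[...,0]<.25)&(W[...,2]>.006)&(W[...,2]<.14)
for k in np.arange(-.01,.22,.01):
    q=m&(F[...,0]>=k)&(F[...,0]<k+.01)
    if q.sum()>2: print(round(k+.005,3),q.sum(),np.percentile(W[q][:,2],[0,25,50,75,100]).round(3), np.percentile(F[q][:,1],[5,95]).round(3))
# shim visible pts & module front top edge
for y0 in(-.09,-.075,-.06): 
    q=(abs(F[...,1]-y0)<.008)&(F[...,0]>-.03)&(F[...,0]<.01)&(W[...,2]>.03); print(y0,q.sum(),np.percentile(W[q][:,2],[50,90]) if q.sum() else '')
```

```text
grasp pt F [0.12420492 0.03727582] 0.07559983564741951
-0.005 63 [0.026 0.03  0.045 0.051 0.056] [0.027 0.048]
0.005 12 [0.029 0.03  0.031 0.033 0.033] [0.036 0.048]
0.015 10 [0.031 0.032 0.034 0.035 0.035] [0.039 0.048]
0.025 10 [0.034 0.035 0.036 0.036 0.037] [0.04  0.048]
0.035 11 [0.031 0.033 0.037 0.037 0.04 ] [0.042 0.049]
0.045 20 [0.019 0.026 0.031 0.039 0.042] [0.043 0.048]
0.055 33 [0.008 0.014 0.02  0.023 0.044] [0.033 0.049]
0.065 8 [0.014 0.035 0.044 0.046 0.048] [0.04  0.049]
0.075 6 [0.042 0.045 0.045 0.048 0.072] [0.042 0.047]
0.085 6 [0.006 0.047 0.049 0.051 0.052] [0.031 0.048]
0.095 4 [0.047 0.05  0.051 0.052 0.054] [0.046 0.047]
0.105 3 [0.008 0.03  0.053 0.057 0.061] [0.032 0.048]
0.115 12 [0.006 0.079 0.081 0.083 0.134] [0.025 0.041]
0.125 44 [0.08  0.083 0.106 0.134 0.14 ] [0.026 0.049]
0.135 45 [0.006 0.079 0.085 0.086 0.098] [0.026 0.049]
0.145 42 [0.064 0.079 0.086 0.088 0.091] [0.026 0.048]
0.155 38 [0.064 0.077 0.088 0.09  0.092] [0.028 0.048]
0.165 43 [0.063 0.079 0.089 0.092 0.094] [0.029 0.048]
0.175 82 [0.068 0.075 0.083 0.09  0.095] [0.026 0.047]
-0.09 136 [0.47216888 0.47813792]
-0.075 145 [0.45865129 0.46613417]
-0.06 140 [0.44493091 0.45134963]
```

The profile is consistent: blade slope is about 13°, the underside sits on the rod, and the blade top is below the module edge. I lift 3 mm and draw the bar out.

Emit:
send_rows --steps '[[[1,0,0,-0.003,0,0,0],[1,-0.005,0,0,0,0,0],[1,-0.01,0,0,0,0,0],[1,-0.015,0,0,0,0,0],[1,-0.02,0,0,0,0,0],[1,-0.02,0,0,0,0,0],[1,-0.02,0,0,0,0,0],[1,-0.02,0,0,0,0,0],[1,0,0,0,0,0,0],[1,0,0,0,0,0,0]]]'

```text
clock: 26.85
tool_pos: [0.6155, -0.1988, 0.2553]
tcp_rot: [[-0.246, 0.967, 0.059], [0.939, 0.253, -0.234], [-0.242, -0.002, -0.97]]
ft_force: [-0.3, 1.2, -4.1]
grip_width: 0.269
gripper_force: 61.1
```

Run:
```python
from plan import *
p,r=now(); print(p,sense()['ft_force'])
q,Q=barpose(0,.17,.06,y=-.05); q1=q.copy(); q2=q-[0,0,.057]
rows(p,r,[(q1,Q,6),(q2,Q,4)],1); print(q)
```

```text
[ 0.61552352 -0.19882728  0.25529075] [-0.31393768  1.19835735 -4.13791792]
[1, -0.0197, -0.0145, 0.008, -0.02, 2.33, -0.0], [1, -0.02, -0.0145, 0.0072, -0.02, 2.33, -0.0], [1, -0.0203, -0.0145, 0.0064, -0.02, 2.33, -0.0], [1, -0.0205, -0.0145, 0.0055, -0.02, 2.33, -0.0], [1, -0.0207, -0.0145, 0.0047, -0.02, 2.33, -0.0], [1, -0.0209, -0.0145, 0.0038, -0.02, 2.33, -0.0], 
[1, 0.0, 0.0, 0.0142, 0.0, 0.0, 0.0], [1, 0.0, 0.0, 0.0143, 0.0, 0.0, 0.0], [1, 0.0, 0.0, 0.0143, 0.0, 0.0, 0.0], [1, 0.0, 0.0, 0.0142, 0.0, 0.0, 0.0], 
[ 0.56323915 -0.34301358  0.2375    ]
```

Emit:
send_rows --steps '[[[1,-0.0197,-0.0145,0.008,0,2.33,0],[1,-0.02,-0.0145,0.0072,0,2.33,0],[1,-0.0203,-0.0145,0.0064,0,2.33,0],[1,-0.0205,-0.0145,0.0055,0,2.33,0],[1,-0.0207,-0.0145,0.0047,0,2.33,0],[1,-0.0209,-0.0145,0.0038,0,2.33,0],[1,0,0,0.014,0,0,0],[1,0,0,0.014,0,0,0],[1,0,0,0,0,0,0],[1,0,0,0,0,0,0]]]'

```text
clock: 27.85
tool_pos: [0.564, -0.3411, 0.2094]
tcp_rot: [[-0.256, 0.967, -0.002], [0.967, 0.256, -0.0], [0.0, -0.002, -1.0]]
ft_force: [0.7, 0.7, -3.1]
grip_width: 0.271
gripper_force: 61.0
```

Run:
```python
from plan import *
p,r=now(); print(p,sense()['ft_force'],r[2].round(3)); pc,d=snap('scene'); print(module(d)); W=cloud('scene',d)
rel=(W-p)@r; b=np.stack([.15-rel[...,0],rel[...,1],.1775-rel[...,2]],-1)
m=(b[...,0]>.005)&(b[...,0]<.09)&(abs(b[...,1])<.015)&(b[...,2]>-.012)&(b[...,2]<.025); X=b[m]; print('blade',m.sum(),np.polyfit(X[:,0],X[:,2],1),np.median(X[:,2]))
m=(b[...,0]>.17)&(b[...,0]<.21)&(abs(b[...,1])<.015)&(b[...,2]>.015)&(b[...,2]<.045); X=b[m]; print('handle',m.sum(),X[:,2].max(),np.percentile(X[:,2],80),X[:,0].max())
```

```text
[ 0.56400979 -0.34106796  0.20936276] [ 0.67728065  0.65284276 -3.13276647] [ 0.    -0.002 -1.   ]
(array([-0.00448783,  0.06034749]), 13)
blade 273 [-0.00125539  0.00645566] 0.006459072766867968
handle 178 0.03222225811637727 0.030036047692626484 0.20299298837213992
```

Emit:
send_rows --steps '[[[1,0,0,0.012,0,0,0],[1,0,0,0.01,0,0,0],[1,0,0,0.006,0,0,0],[1,0,0,0.003,0,0,0],[1,0,0,0.001,0,0,0],[1,0,0,0,0,0,0],[1,0,0,0,0,0,0],[0.5,0,0,0,0,0,0],[0.4,0,0,0,0,0,0],[0.3,0,0,0,0,0,0]]]'

```text
clock: 28.9
tool_pos: [0.5636, -0.3422, 0.178]
tcp_rot: [[-0.254, 0.967, -0.001], [0.967, 0.254, -0.001], [-0.001, -0.001, -1.0]]
ft_force: [-0.6, -0.8, -0.3]
grip_width: 0.7
gripper_force: 0.0
```

Emit:
send_rows --steps '[[[0.3,0,0,0,0,0,0],[0.3,0,0,-0.02,0,0,0],[0.3,0,0,-0.04,0,0,0],[0.3,0,0,-0.05,0,0,0],[0,0,0,-0.04,0,0,0],[0,0,-0.05,0,0,0,0],[0,0,-0.05,0,0,0,0],[0,0,-0.05,0,0,0,0],[0,0,0,0,0,0,0],[0,0,0,0,0,0,0]]]'

```text
clock: 29.9
tool_pos: [0.4181, -0.3805, 0.3287]
tcp_rot: [[-0.253, 0.968, -0.001], [0.968, 0.253, -0.001], [-0.001, -0.001, -1.0]]
ft_force: [1.4, 0.8, 0.4]
grip_width: 1.002
gripper_force: 0.0
```

Run:
```python
from plan import *
print(sense()['tool_pos'],sense()['ft_force'])
pc,d=snap('scene'); print(module(d)); W=cloud('scene',d); F=toF(W); h=cv2.cvtColor(pc,cv2.COLOR_RGB2HSV)
m=(h[...,1]>90)&(h[...,0]>4)&(h[...,0]<24)&(W[...,2]<.045)&(W[...,2]>.026)&(F[...,0]>-.02)&(F[...,0]<.15)&(abs(F[...,1]+.02)<.05)
print('shim',m.sum(),np.percentile(F[m],[1,50,99],axis=0).round(4).tolist())
for k in np.arange(.165,.38,.02):
    q=(abs(F[...,0]-k)<.01)&(abs(F[...,1]+.05)<.025)&(W[...,2]>.004)
    if q.sum(): print(round(k,3),q.sum(),np.percentile(W[q][:,2],[50,90]).round(4),np.median(F[q][:,1]).round(4))
for y0 in(-.09,-.07,0,.06,.09):
    q=(abs(F[...,1]-y0)<.008)&(F[...,0]>-.02)&(F[...,0]<.01)&(W[...,2]>.03)&(W[...,2]<.1); print(y0,np.percentile(W[q][:,2],[50,90]).round(4))
cv2.imwrite('pics/end.png',cv2.resize(pc[160:320,190:400],(787,600),interpolation=2)[...,::-1])
```

```text
[ 0.41813696 -0.38052337  0.32866716] [1.39915951 0.84714284 0.40688684]
(array([-0.01357546,  0.05925402]), 13)
shim 243 [[-0.0011, -0.0401], [0.0401, -0.0243], [0.0791, -0.0115]]
0.165 17 [0.0059 0.0076] -0.0474
0.185 68 [0.0066 0.0091] -0.0496
0.205 65 [0.0068 0.0091] -0.0501
0.225 66 [0.0067 0.0085] -0.0486
0.245 70 [0.007  0.0091] -0.0507
0.265 52 [0.0069 0.0294] -0.0433
0.285 111 [0.0274 0.0311] -0.0423
0.305 110 [0.0281 0.0312] -0.0424
0.325 115 [0.0283 0.0313] -0.0415
0.345 119 [0.0281 0.0312] -0.0419
0.365 127 [0.0265 0.0308] -0.0456
-0.09 [0.0503 0.0534]
-0.07 [0.0504 0.0525]
0 [0.0499 0.0531]
0.06 [0.0509 0.0532]
0.09 [0.0507 0.0529]
```

View pics/end.png

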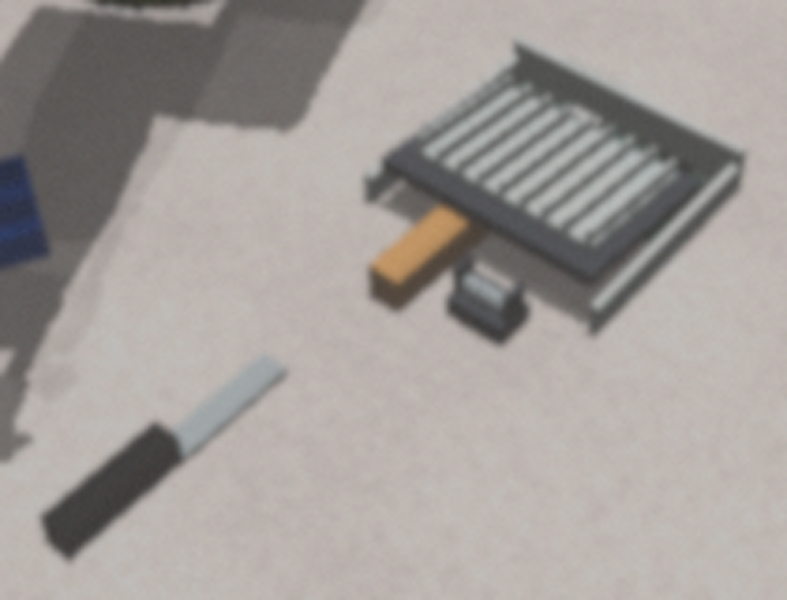

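The final crop shows the module resting on the shim at (430,250), with about 40 mm of its 120 mm under the edge. The bar lies flat at (165,460), clear of the computer and fulcrum, and the tray is untouched.

```bash
python3 -c "
from workcell import close_job
print(close_job())"
```

```text
the job is handed in; nothing more can be done
None
```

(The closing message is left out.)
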